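# Index the carousel by its ratchet lever and tip the caps into the empty cup

### The arm

A 6-joint arm with a two-finger parallel gripper is mounted at the origin on the work surface. World frame = base frame: x ahead of the robot, y to its left, z up, the work surface at z = 0. Lengths are in mm, angles in rad, forces in N, time in s.
With the tool pointing down it reaches from about 350 to 975 mm from the base axis. Payload 7.1 kg.
Tool frame: the origin (TCP) lies at the very end of the fingers, on their centre line; the grasp point (between the pads) lies 19 mm behind it; x points along the fingers, z is the direction in which the jaws open and shut, and the axes are right-handed (so a half turn about x gives the same grasp; the last joint's range is limited). The gripper opens to 88 mm and grips with 3 to 60 N. Pads are 20 mm wide; open, the fingers measure 115 mm over their backs; the gripper's body (75 mm by 178 mm) begins 61 mm behind the grasp point.
Start: joints at [1.156, 0.423, 1.63, -0, 1.089, -0.019], TCP at [240.934, 576.676, 222.675] pointing down, gripper open.
Joint ranges: [-3, 3], [-0.9, 2.11], [0.09, 2.58], [-1.31, 4.45], [0.11, 2.69], [-2.54, 2.54]. Speed limits (rad/s): [2.39, 2.39, 3.01, 3.14, 3.14, 3.14].

### API

Orientations are given as a rotation vector (axis times angle).
In Python, from workcell import * gives the robot as it stands.
- The arm moves only by the shell command python3 -m crank 'ROWS'. ROWS is JSON, a list of rows, each a list of 3 entries, a list of its own where there are three numbers: the shift along the tool's x, y, z in cm, then the turn, a rotation vector about the tool's x, y, z in degrees, then the finger opening in cm, from 0 to 8.78. In form: [[[dx, dy, dz], [rx, ry, rz], claw], ...]. A call has 1 to 5 rows; each row shifts and turns the commanded pose from where the row before left it, along the tool's axes as they then stand; what a row does not reach is not made up. A row lasts 1/8 s, in which the tool goes at most 62.5 mm and 10.7 degrees, less where a joint would pass 70% of its speed; a pose out of reach is approached as far as the arm can. A call with a gripper value outside its range is refused whole. The fingers move at their own pace and stop on an object; the grip force is fixed at half the most. Time passes only in rows, so rows that do not move let the fingers close. It gives the time, the measured TCP pose, the force and the opening at its end, in the units of the state.
- get_obs(): the state, without advancing time (a new reading comes with each control period).
- get_image(name): name is "scene" or "top" or "wrist"; returns a dict with "pixels" (480x640x3 uint8, red, green, blue), "mtx" (3x3 intrinsics, pixels), "view" (4x4, takes a point from world to camera coordinates). Camera axes: x right, y down, z forward; pixel columns grow to the right and rows downward; lengths in mm; the calibration is good to about 2 mm. The wrist camera is an equidistant fisheye: a pixel r from the principal point sees the ray r / f radians off the axis. A picture is of the moment at which its call begins. There is no depth.
- close_job(): hands the job in, once; it reports no verdict.
The state is a dict: "t": time; "qpos": joint angles; "qvel": joint speeds; "joint_torque": joint torques, N m; "ee_pos": TCP position; "orientation": TCP orientation; "ft_force": force on the tool from outside, world axes, zero at the start; "moment": the same for the moment, N m; "width": finger opening in mm.
Only numpy, scipy, OpenCV 4.12 (cv2) and the standard library are available. Lean on these libraries where they do the work, as an engineer would, in place of code of your own. Each camera call takes 0.05 s, during which the arm holds its last target.

### The job

On the cap dispenser, work the ratchet lever with full strokes until the carousel's one empty cup stands squarely under the lip of the tilt tray, and let the lever spring back. Then lift the tray by its bar handle until all three caps have slid into that cup, lower the tray gently back onto its rest and let go. Turn the carousel only with the lever, do not touch the caps, and leave the other things on the bench where they stand.

Things in the scene. Friction and masses are not known exactly. Their poses are not given: they have to be found in the camera images.
- dispenser: Fixed frame of the cap dispenser. Origin: on the carousel's upright axis at bench level. In its frame (z up) the tilt tray lies towards +y, the lever towards -y. Its place and yaw (up to 0.3 rad) differ each time. Base plate 128 mm in radius. Over the filling station, 85 mm from the axis towards +y, is a fixed open-topped sheet guide, 51 mm wide inside, 95 to 155 mm above the bench.
- carousel (a joint): Angle (rad) of the carousel; positive is anticlockwise seen from above. 0 = the empty cup is squarely in the filling station under the tray's lip; it starts 1.6 to 4.4 teeth short of that, negative. The ratchet lets it turn only anticlockwise and it stays where it is left, so going past 0 cannot be undone. A full lever stroke always ends at a whole multiple of 0.524 rad.
- hub (a point): Top of the hub of the round six-place carousel, on its axis, 85 mm above the bench. Round its foot is a 12-tooth ratchet wheel (252 mm over the tips, 0.524 rad a tooth): each full lever stroke brings it on to the next tooth, the first perhaps by less. Five places hold fixed capped amber jars (tops 89 mm above the bench), the sixth is the open cup. It stays still unless the lever drives it.
- cup (a point): Centre of the inner floor of the carousel's one empty place, an open-topped square metal cup 54 mm wide inside and 52 deep; floor 33 mm above the bench, rim 85 mm, 85 mm from the carousel's axis. Turns with the carousel; its y axis points outward from the axis.
- lever (a joint): Angle (rad) of the indexing lever, hinged on the carousel's axis under it. 0 = at rest against its stop, 0.58 = full stroke against the far stop; positive is anticlockwise from above. In the dispenser's frame the post goes from (-50, -168) mm at rest to (+50, -168) at full stroke. A spring returns it to 0 when let go; pushing takes 2 to 4 N at the post until it meets the hard stop.
- lever_post (a point): Point on the axis of the lever's upright black post (round, 18 mm across, from 9 to 94 mm above the bench); the point is 65 mm above the bench, 175 mm from the carousel's axis. Moves with the lever.
- tray (a joint): Angle (rad) of the tilt tray about the level hinge at its lip. 0 = level on its rest; positive = free end raised; stop at 1.1. It falls back by its own weight (0.3 kg) if let go. Caps begin to slide at 0.45 to 0.65 rad.
- tray_lip (a point): Fixed point on the tray's hinge, at its lip: (0, 105, 105) mm in the dispenser's frame; the hinge runs along the dispenser's x. The tray is an open steel channel 46 mm wide, 130 long, walls 18 high, running from here towards the dispenser's +y, with its lip end open; floor top 3 mm above this point.
- tray_bar (a point): Middle of the tray's handle, a round bar 12 mm across, 84 mm long, parallel to the hinge, beyond the free end: 166 mm along the tray from the hinge and 40 mm above it (145 mm above the bench when level). The tray's end wall is 36 mm nearer the hinge and its top 22 mm lower than the bar. Moves with the tray.
- cap1: White plastic screw cap, 24 mm across, 14 high, 12 g; origin at the centre of its underside. Starts lying in the tilt tray.
- cap2: White plastic screw cap, 24 mm across, 14 high, 12 g; origin at the centre of its underside. Starts lying in the tilt tray.
- cap3: White plastic screw cap, 24 mm across, 14 high, 12 g; origin at the centre of its underside. Starts lying in the tilt tray.
- wash_bottle: Bystander: upright white plastic wash bottle, 60 mm across, 190 tall, origin under its centre. Leave it alone.
- reagent_bottle: Bystander: upright capped glass reagent bottle, 62 mm across, 130 tall, origin under its centre. Leave it alone.
- beaker: Bystander: small open beaker, 64 mm across, 80 tall, origin under its centre. Leave it alone.
- conical_flask: Bystander: conical flask, 72 mm across the foot, 118 tall, origin under its centre. Leave it alone.
- powder_jar: Bystander: white lidded jar, 60 mm across, 75 tall, origin under its centre. Leave it alone.
- measuring_cylinder: Bystander: slim measuring cylinder, foot 64 mm across, tube 28 across, 203 tall, origin under its centre. Leave it alone.
- petri_dish: Bystander: flat closed petri dish, 80 mm across, 16 high, origin under its centre. Leave it alone.

How it is judged (in metres and radians):
On the way, in this order (a step that is already met when the one before it is completed fails the run):
1. the empty cup is indexed squarely under the tray's lip with the lever back at rest and the caps still in the tray (value of joint carousel between -0.07 and 0.07 rad and value of joint lever below 0.06 rad and y of each of cap1, cap2, cap3 in the frame of dispenser above 0.107 m), for 0.2 s.
2. all three caps are in the cup (x of cap1 in the frame of cup between -0.028 and 0.028 m and y of cap1 in the frame of cup between -0.028 and 0.028 m and z of cap1 in the frame of cup between -0.006 and 0.048 m and x of cap2 in the frame of cup between -0.028 and 0.028 m and y of cap2 in the frame of cup between -0.028 and 0.028 m and z of cap2 in the frame of cup between -0.006 and 0.048 m and x of cap3 in the frame of cup between -0.028 and 0.028 m and y of cap3 in the frame of cup between -0.028 and 0.028 m and z of cap3 in the frame of cup between -0.006 and 0.048 m), for 0.2 s.
At the end, for the whole second after the job is handed in: The carousel is within 0.07 rad of the filling position, the lever is back at rest (below 0.06 rad), all three caps lie at rest inside the cup (undersides' centres within 28 mm of its middle in x and y and less than 48 mm above its floor), and the tray is down on its rest (below 0.04 rad) (all of step 2 and value of joint carousel between -0.07 and 0.07 rad and value of joint lever below 0.06 rad and value of joint tray below 0.04 rad and linear speed of each of cap1, cap2, cap3 below 0.03 m/s); the robot touches nothing.
It fails at once if the tray is dropped: it comes down faster than 2.5 rad/s (velocity of joint tray below -2.5 rad/s).
It fails at once if the robot pushes the carousel (over 2 N) instead of the lever (contact force between any of the fingers, the arm and carousel above 2 N).
It fails at once if the robot touches a cap (over 0.5 N) (contact force between the fingers and cap1 above 0.5 N or contact force between the fingers and cap2 above 0.5 N or contact force between the fingers and cap3 above 0.5 N).
It fails at once if a bystander is moved by more than 30 mm or knocked over (distance of any of wash_bottle, reagent_bottle, beaker, conical_flask, powder_jar, measuring_cylinder, petri_dish from where it was at the start of the episode above 0.03 m or angle between any of wash_bottle, reagent_bottle, beaker, conical_flask, powder_jar, measuring_cylinder, petri_dish's own z axis and vertical above 0.6 rad).
It also fails if it takes over 72 s, if anything falls off the work surface, if the arm or the gripper's body presses on something with over 40 N, if the wrist force passes 120 N, or if a joint passes its speed limit or range.

## Working session

There is one attempt and no reset: what is moved stays moved. The work goes in short steps, Python scripts to look and compute and a shell command to move; the robot and the scene stay as the last step left them, time stands still between calls to the robot, and variables do not carry over. Pictures are saved under pics/ and viewed, and the job is handed in when it is done.

```bash
mkdir -p pics; ls; python3 - <<'E'
from workcell import *
import cv2
o=get_obs(); print({k:o[k] for k in('t','ee_pos','orientation','width','ft_force')})
for n in('scene','top','wrist'):
    i=get_image(n); cv2.imwrite(f'pics/{n}0.png',i['pixels'][:,:,::-1]); print(n,i['mtx'],i['view'])
E
```

```text
pics
{'t': 0.0, 'ee_pos': array([240.70383515, 576.20565797, 221.88516007]), 'orientation': array([-0.91369729,  1.37217502,  0.91241808]), 'width': 87.6914540265862, 'ft_force': array([-0.13822052, -0.9093031 ,  0.92552311])}
scene [[455.2531589    0.         320.70145471]
 [  0.         455.2531589  243.85523369]
 [  0.           0.           1.        ]] [[-7.08782725e-01  7.05203422e-01  1.77533821e-02  3.66882624e+02]
 [ 5.03727577e-01  5.23582162e-01 -6.87110069e-01 -2.20836365e+02]
 [-4.93847726e-01 -4.78068879e-01 -7.26336403e-01  1.21250828e+03]
 [ 0.00000000e+00  0.00000000e+00  0.00000000e+00  1.00000000e+00]]
top [[596.86166182   0.         320.81001047]
 [  0.         596.86166182 244.28999513]
 [  0.           0.           1.        ]] [[-6.11171108e-02 -9.98130204e-01  8.91593966e-04  6.18993163e+01]
 [-9.74221678e-01  5.94587647e-02 -2.17616125e-01  5.49067050e+02]
 [ 2.17156214e-01 -1.41686790e-02 -9.76034030e-01  1.28943413e+03]
 [ 0.00000000e+00  0.00000000e+00  0.00000000e+00  1.00000000e+00]]
wrist [[371.64829954   0.         320.73098365]
 [  0.         371.64829954 234.63446597]
 [  0.           0.           1.        ]] [[ 3.85263831e-01  9.22806339e-01 -4.91468951e-04 -6.25079361e+02]
 [ 8.95655193e-01 -3.73800112e-01  2.40988073e-01 -2.98449360e+01]
 [ 2.22201610e-01 -9.32841748e-02 -9.70527953e-01  3.89532495e+02]
 [ 0.00000000e+00  0.00000000e+00  0.00000000e+00  1.00000000e+00]]
```

View pics/scene0.png

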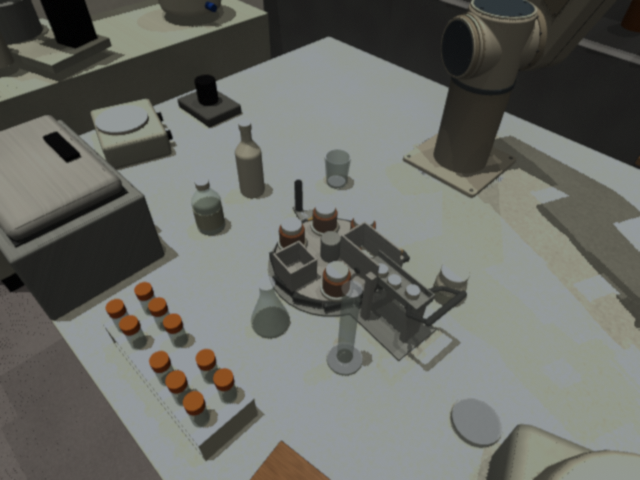

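View pics/top0.png

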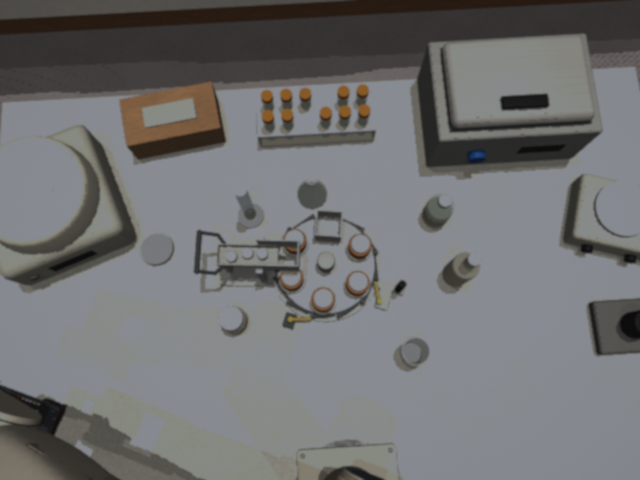

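View pics/wrist0.png

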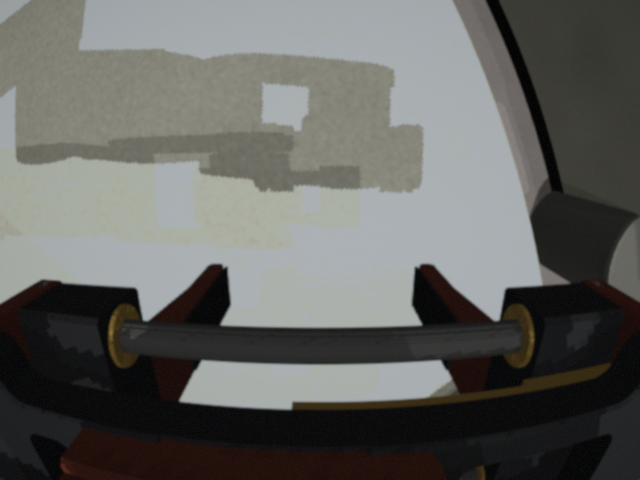

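The top view shows the hub at about (326,262), the empty cup (328,227), the lever post (401,287), and the tray bar at the left (about 200,253). I'll zoom in and measure.

```bash
cat > h.py <<'E'
from workcell import *
import numpy as np, cv2
from scipy.spatial.transform import Rotation as R
def cast(im,u,v,z):
    K,V=im['mtx'],im['view']; d=V[:3,:3].T@np.linalg.inv(K)@[u,v,1]; c=-V[:3,:3].T@V[:3,3]
    return c+d*(z-c[2])/d[2]
def proj(im,p):
    q=im['view'][:3,:3]@p+im['view'][:3,3]; q=im['mtx']@q; return q[:2]/q[2]
def tri(obs):
    A=[];b=[]
    for im,(u,v) in obs:
        d=im['view'][:3,:3].T@np.linalg.inv(im['mtx'])@[u,v,1]; d/=np.linalg.norm(d); c=-im['view'][:3,:3].T@im['view'][:3,3]
        P=np.eye(3)-np.outer(d,d);A.append(P);b.append(P@c)
    return np.linalg.lstsq(np.vstack(A),np.hstack(b),rcond=None)[0]
E
python3 - <<'E'
from h import *
t=get_image('top');s=get_image('scene')
c=t['pixels'][190:350,170:430][:,:,::-1]; cv2.imwrite('pics/tz.png',cv2.resize(c,None,fx=3,fy=3,interpolation=cv2.INTER_CUBIC))
c=s['pixels'][160:380,200:480][:,:,::-1]; cv2.imwrite('pics/sz.png',cv2.resize(c,None,fx=2.7,fy=2.7,interpolation=cv2.INTER_CUBIC))
for n,u,v,z in [('hub',326,262,85),('post',402,286,94),('cuprim',328,227,85),('bar',199,253,145)]: print(n,cast(t,u,v,z).round(1))
E
```

```text
hub [505.7  19.7  85. ]
post [ 441.  -141.5   94. ]
cuprim [584.9  10.2  85. ]
bar [529.9 287.1 145. ]
```

View pics/tz.png

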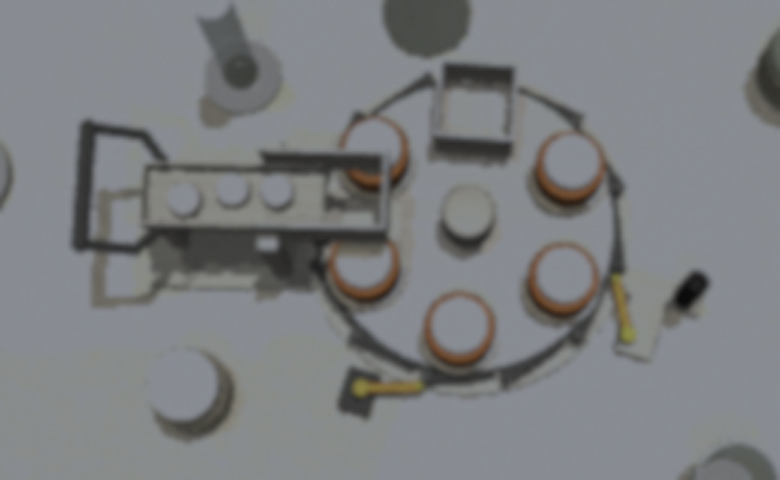

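View pics/sz.png

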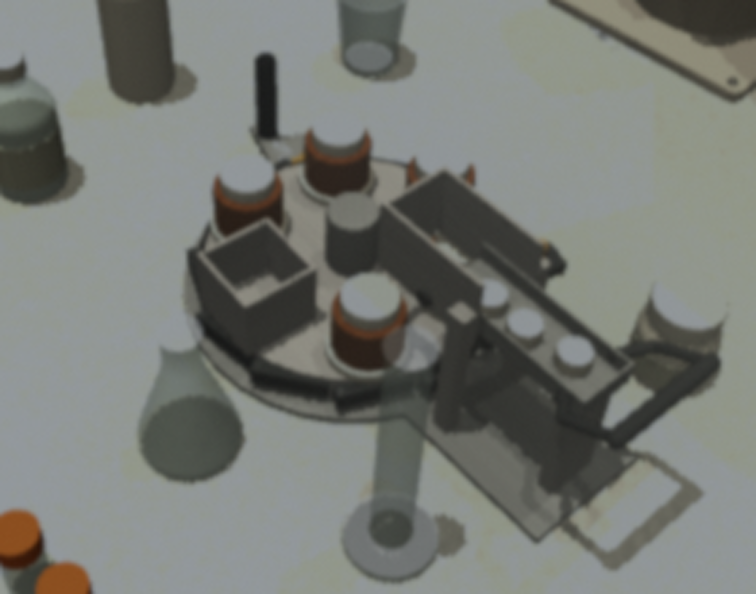

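```bash
python3 - <<'E'
from h import *
t=get_image('top');s=get_image('scene')
T=lambda u,v:(t,(170+u/3,190+v/3)); S=lambda u,v:(s,(200+u/2.7,160+v/2.7))
hub=tri([T(469,210),S(353,212)]);b1=tri([T(87,125),S(615,437)]);b2=tri([T(81,243),S(712,362)]);post=tri([T(695,282),S(265,60)])
for n,p in dict(hub=hub,b1=b1,b2=b2,post=post).items(): print(n,p.round(1))
h2=cast(t,326.3,260,85);b=cast(t,170+84/3,190+184/3,145+5);cup=cast(t,170+477/3,190+107/3,85)
pp=cast(t,170+695/3,190+281/3,94);print('topcast',h2,b,cup,pp)
y=np.arctan2(-(b-h2)[0],(b-h2)[1]);print('yaw',y,np.linalg.norm((b-h2)[:2]),'post r',np.linalg.norm((pp-h2)[:2]))
c=cup-h2;print('carousel',np.arctan2(c[1],c[0])-(np.pi/2+y))
o=get_obs();print(R.from_rotvec(o['orientation']).as_matrix().round(3))
for n,u,v in [('wash',461,270),('reag',435,213),('beaker',411,355),('cyl',251,215),('flask',312,195),('powder',231,323),('petri',157,250)]: print(n,cast(t,u,v,0).round(0))
E
```

```text
hub [510.6  18.7  82.4]
b1 [576.1 285.  147. ]
b2 [491.4 292.2 145.3]
post [ 446.3 -142.2   92.7]
topcast [510.16924984  18.71620638  85.        ] [532.48049712 288.1695546  150.        ] [587.80755875   7.75958866  85.        ] [ 446.1785102  -141.19701977   94.        ]
yaw -0.08261343338085166 270.37547711033034 post r 172.2412687365543
carousel -1.6283809187089644
[[-0.    -0.923  0.386]
 [-0.     0.386  0.923]
 [-1.     0.    -0.   ]]
wash [ 484. -297.    0.]
reag [ 625. -250.    0.]
beaker [ 296. -161.    0.]
cyl [647. 190.   0.]
flask [688.  41.   0.]
powder [393. 245.   0.]
petri [575. 414.   0.]
```

The post is at (446,-143), the hub at (510,19), yaw is about -0.084 and the bar is at (533,289,146). The carousel reads about -1.63 rad, or 3.1 teeth short. First I'll turn the tool into line with the dispenser axes.

```bash
python3 -m crank '[[[0,-2,1],[10.3,0,0],5],[[0,-2,1],[10.3,0,0],4],[[0,0,0],[10.3,0,0],4],[[0,0,0],[10.3,0,0],4],[[0,0,0],[10.3,0,0],4]]'; python3 -m crank '[[[0,0,0],[10.3,0,0],4],[[0,0,0],[10.3,0,0],4],[[0,-5,2],[0,0,0],4],[[0,-5,2],[0,0,0],4],[[0,-5,2],[0,0,0],4]]'
cat > w.py <<'E'
from h import *
hub=np.array([510.5,18.7]);yaw=-0.084
def dsp():
    o=get_obs();M=R.from_rotvec(o['orientation']).as_matrix();d=o['ee_pos'][:2]-hub;c,s=np.cos(yaw),np.sin(yaw)
    print('t',round(o['t'],2),'disp',(c*d[0]+s*d[1]).round(1),(-s*d[0]+c*d[1]).round(1),'z',o['ee_pos'][2].round(1),'jawdeg',np.degrees(np.arctan2(M[1,2],M[0,2])).round(2),'toolx',M[:,0].round(3),'F',o['ft_force'].round(1),'w',o['width'].round(1),'q',np.round(o['qpos'],2))
E
python3 -c "from w import *;dsp()"
```

```text
t: 0.98
ee_pos: [285.6, 575.6, 222.6]
orientation: [-0.212, 1.561, 0.212]
ft_force: [-0.1, 0.0, 0.3]
width: 41.7
t: 1.6
ee_pos: [333.0, 419.8, 222.7]
orientation: [0.065, 1.57, -0.065]
ft_force: [0.3, 0.1, -0.3]
width: 39.8Traceback (most recent call last):
  File "<string>", line 1, in <module>
    from w import *;dsp()
                    ~~~^^
  File "w.py", line 5, in dsp
    print('t',round(o['t'],2),'disp',(c*d[0]+s*d[1]).round(1),(-s*d[0]+c*d[1]).round(1),'z',o['ee_pos'][2].round(1),'jawdeg',np.degrees(np.arctan2(M[1,2],M[0,2])).round(2),'toolx',M[:,0].round(3),'F',o['ft_force'].round(1),'w',o['width'].round(1),'q',np.round(o['qpos'],2))
                                                                                                                                                                                                                                   ^^^^^^^^^^^^^^^^
AttributeError: 'float' object has no attribute 'round'
```

```bash
sed -i "s/o\['width'\].round(1)/round(o['width'],1)/" w.py
python3 -m crank '[[[0,-5.5,1.6],[0,0,0],3.6],[[0,-5.5,1.6],[0,0,0],3.6],[[0,-5.5,1.6],[0,0,0],3.6],[[0,-5.5,1.6],[0,0,0],3.6],[[0,-5.5,1.6],[0,0,0],3.6]]'; python3 -m crank '[[[0,-5.5,1.6],[0,0,0],3.6],[[0,-5.5,1.6],[0,0,0],3.6],[[0,-5.5,1.6],[0,0,0],3.6],[[0,-5.5,1.6],[0,0,0],3.6],[[0,-5.3,1.6],[0,0,0],3.6]]';  python3 -m crank '[[[0,0,0],[0,0,0],3.6],[[0,0,0],[0,0,0],3.6]]'
python3 -c "
from w import *
dsp()
for n in('top','wrist'): cv2.imwrite('pics/%s1.png'%n,get_image(n)['pixels'][:,:,::-1])"
```

```text
t: 2.22
ee_pos: [389.8, 138.9, 223.0]
orientation: [0.065, 1.569, -0.065]
ft_force: [0.3, 0.2, -0.2]
width: 36.1
t: 2.85
ee_pos: [446.8, -140.3, 223.0]
orientation: [0.066, 1.569, -0.066]
ft_force: [1.3, -0.3, -0.3]
width: 36.4
t: 3.1
ee_pos: [446.1, -138.0, 222.5]
orientation: [0.067, 1.571, -0.066]
ft_force: [0.4, -0.4, -0.7]
width: 36.0
t 3.1 disp -51.0 -161.5 z 222.5 jawdeg -4.83 toolx [-0.001  0.001 -1.   ] F [ 0.4 -0.4 -0.7] w 36.0 q [-0.33  0.19  1.97  0.    0.98 -0.24]
```

View pics/wrist1.png

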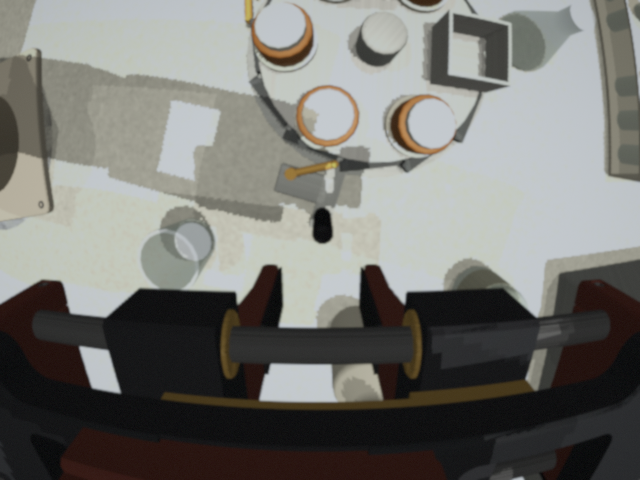

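View pics/top1.png

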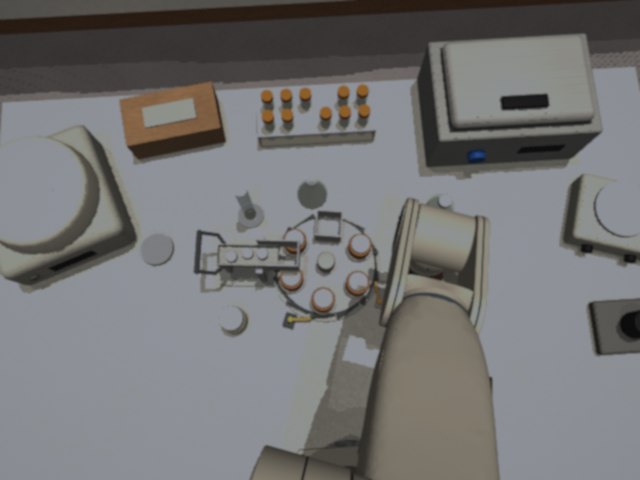

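The post (322,225) is centred between the fingers and nothing is below them. I'll descend to z of about 50.

```bash

python3 -m crank '[[[3,-0.65,0.1],[0,0,0],3.6],[[4,0,0],[0,0,0],3.6],[[4,0,0],[0,0,0],3.6],[[4,0,0],[0,0,0],3.6],[[2,0,0],[0,0,0],3.6]]';python3 -m crank '[[[0.2,0,0],[0,0,0],3.6],[[0,0,0],[0,0,0],3.6]]'
python3 -c "
from w import *
dsp()
for n in('scene','wrist'): cv2.imwrite('pics/%s2.png'%n,get_image(n)['pixels'][:,:,::-1])"
```

```text
t: 3.82
ee_pos: [446.0, -142.9, 51.0]
orientation: [0.064, 1.572, -0.063]
ft_force: [0.4, 0.9, 0.1]
width: 36.2
t: 4.08
ee_pos: [447.4, -144.1, 51.3]
orientation: [0.064, 1.569, -0.065]
ft_force: [0.7, 0.4, -0.1]
width: 35.8
t 4.08 disp -49.2 -167.6 z 51.3 jawdeg -4.7 toolx [ 0.001 -0.    -1.   ] F [ 0.7  0.4 -0.1] w 35.8 q [-0.34  0.49  2.06  0.    0.58 -0.25]
```

View pics/wrist2.png

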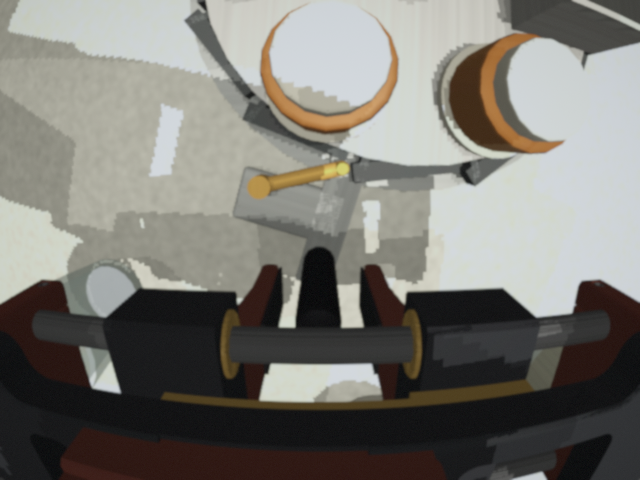

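View pics/scene2.png

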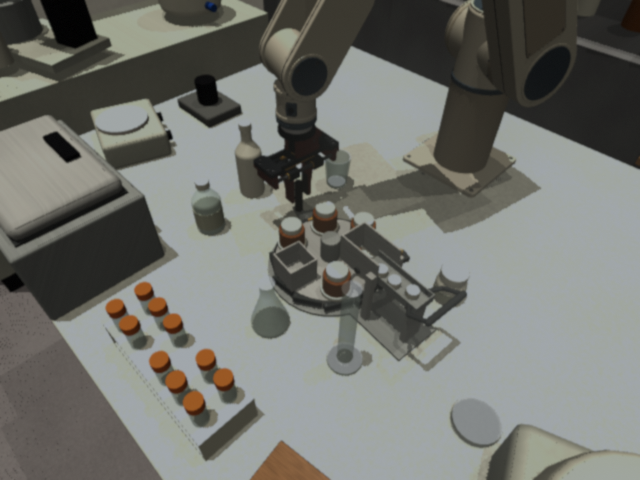

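```bash

python3 -m crank '[[[0,-0.2,1],[0,0,0],3.6],[[0,-0.3,1.5],[0,0,0],3.6],[[0,-0.1,1.5],[0,0,0],3.6],[[0,-0.1,1.5],[0,0,0],3.6],[[0,0,1.5],[0,0,0],3.6]]';python3 -m crank '[[[0,0.1,1.5],[0,0,0],3.6],[[0,0.2,1],[0,0,0],3.6],[[0,0.2,1],[0,0,0],3.6],[[0,0.1,0.3],[0,0,0],3.6],[[0,0,0],[0,0,0],3.6]]'
python3 -c "
from w import *
dsp()
for n in('scene','wrist'): cv2.imwrite('pics/%s3.png'%n,get_image(n)['pixels'][:,:,::-1])"
```

```text
t: 4.8
ee_pos: [517.2, -157.8, 50.6]
orientation: [0.066, 1.57, -0.066]
ft_force: [-3.6, -2.5, 1.9]
width: 35.8
t: 5.42
ee_pos: [554.9, -154.5, 50.6]
orientation: [0.065, 1.569, -0.065]
ft_force: [-0.9, -1.0, -0.7]
width: 36.1
t 5.42 disp 58.7 -168.9 z 50.6 jawdeg -4.77 toolx [ 0.  0. -1.] F [-0.9 -1.  -0.7] w 36.1 q [-0.29  0.6   1.83  0.    0.71 -0.21]
```

View pics/wrist3.png

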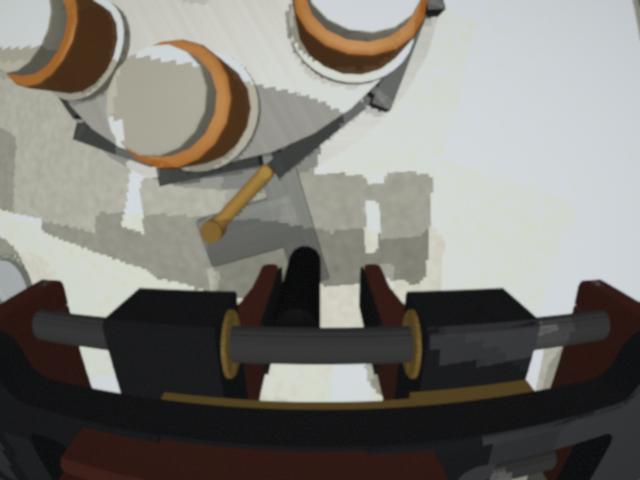

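```bash

python3 -m crank '[[[0,0,0.3],[0,0,0],3.6],[[0,0.05,0.2],[0,0,0],3.6],[[0,0,0],[0,0,0],3.6]]';python3 -m crank '[[[0,0.05,0.2],[0,0,0],3.6],[[0,0,0],[0,0,0],3.6]]'
python3 -c "
from w import *
dsp()
cv2.imwrite('pics/s4.png',get_image('scene')['pixels'][:,:,::-1][160:380,200:480].repeat(2,0).repeat(2,1))"
```

```text
t: 5.9
ee_pos: [557.0, -154.2, 50.4]
orientation: [0.066, 1.575, -0.065]
ft_force: [-10.3, 0.2, 5.6]
width: 36.3
t: 6.15
ee_pos: [557.8, -154.0, 50.3]
orientation: [0.066, 1.577, -0.065]
ft_force: [-12.8, -2.1, 9.4]
width: 36.0
t 6.15 disp 61.6 -168.2 z 50.3 jawdeg -4.76 toolx [-0.008  0.001 -1.   ] F [-12.8  -2.1   9.4] w 36.0 q [-0.29  0.6   1.82 -0.    0.73 -0.21]
```

View pics/s4.png

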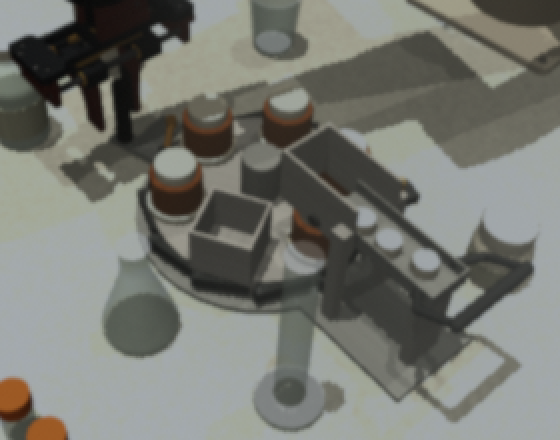

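```bash

python3 -m crank '[[[0,-0.2,-1],[0,0,0],3.6],[[0,-0.2,-1.5],[0,0,0],3.6],[[0,-0.2,-1.5],[0,0,0],3.6],[[0,-0.1,-1.5],[0,0,0],3.6],[[0,0,-1.5],[0,0,0],3.6]]';python3 -m crank '[[[0,0.1,-1.5],[0,0,0],3.6],[[0,0.2,-1.5],[0,0,0],3.6],[[0,0.3,-1],[0,0,0],3.6],[[0,0.1,-0.5],[0,0,0],3.6],[[0,0,0],[0,0,0],3.6]]'
cat >> w.py <<'E'
def zoom(n):
    s=get_image('scene');cv2.imwrite('pics/%s.png'%n,cv2.resize(s['pixels'][:,:,::-1][160:380,200:480],None,fx=2.7,fy=2.7,interpolation=cv2.INTER_CUBIC))
    t=get_image('top');cv2.imwrite('pics/%st.png'%n,cv2.resize(t['pixels'][190:350,170:430][:,:,::-1],None,fx=3,fy=3,interpolation=cv2.INTER_CUBIC))
def car(u,v):
    # cup rim centre in scene zoom -> carousel angle
    p=cast(get_image('scene'),200+u/2.7,160+v/2.7,85)[:2]-hub;a=np.arctan2(p[1],p[0])-(np.pi/2+yaw);print(p,np.linalg.norm(p),'car',a,a/.5236)
def cart(u,v):
    p=cast(get_image('top'),170+u/3,190+v/3,85)[:2]-hub;a=np.arctan2(p[1],p[0])-(np.pi/2+yaw);print(p,np.linalg.norm(p),'car',a,a/.5236)
E
python3 -c "
from w import *
dsp();zoom('z5');cv2.imwrite('pics/w5.png',get_image('wrist')['pixels'][:,:,::-1])"
```

```text
t: 6.82
ee_pos: [490.6, -155.6, 50.9]
orientation: [0.065, 1.569, -0.066]
ft_force: [-0.1, 0.4, -0.1]
width: 36.0
t: 7.45
ee_pos: [447.1, -144.7, 50.8]
orientation: [0.065, 1.569, -0.065]
ft_force: [0.7, 0.1, -0.3]
width: 36.2
t 7.45 disp -49.4 -168.2 z 50.8 jawdeg -4.77 toolx [ 0. -0. -1.] F [ 0.7  0.1 -0.3] w 36.2 q [-0.34  0.5   2.06 -0.    0.58 -0.26]
```

View pics/z5t.png

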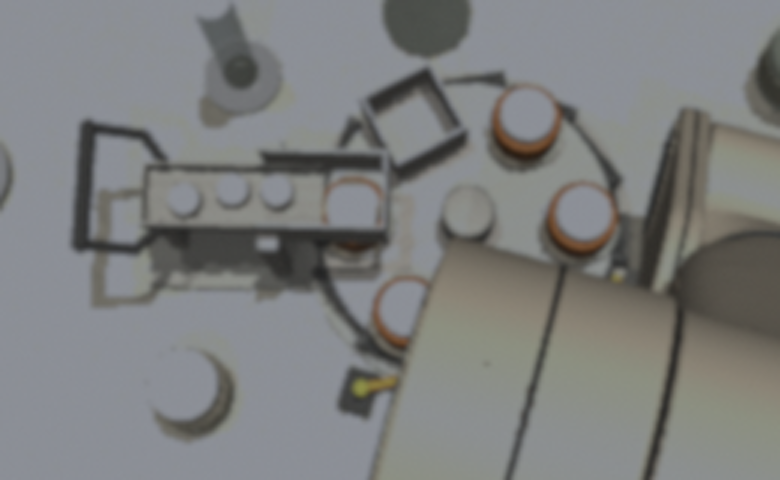

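View pics/z5.png

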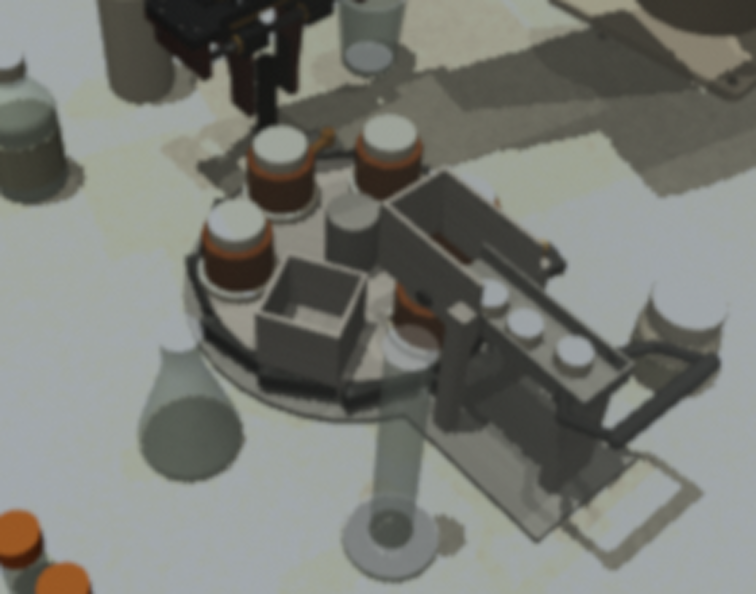

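View pics/w5.png

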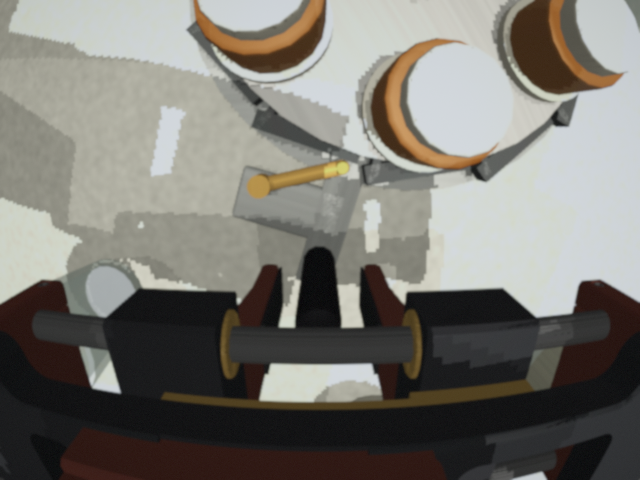

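The lever is back (post at 320,265) and the cup has turned; its rim is centred at about (413,119) in the top zoom.

```bash
python3 -c "
from w import *
cart(413,119);car(313,296);cart(477,107)"
```

```text
[71.01561348 37.16976222] 80.15490366058467 car -1.004602336671221 -1.9186446460489324
[78.24678952 38.25672035] 87.09843122892303 car -1.0320488481298191 -1.9710634991020228
[ 77.30755875 -10.94041134] 78.07785371364238 car -1.6273807791520016 -3.1080610755385822
```

That puts it at -2 teeth, so two more full strokes are needed.

```bash

python3 -m crank '[[[0,-0.2,1],[0,0,0],3.6],[[0,-0.3,1.5],[0,0,0],3.6],[[0,-0.1,1.5],[0,0,0],3.6],[[0,-0.1,1.5],[0,0,0],3.6],[[0,0,1.5],[0,0,0],3.6]]';python3 -m crank '[[[0,0.1,1.5],[0,0,0],3.6],[[0,0.2,1],[0,0,0],3.6],[[0,0.2,1],[0,0,0],3.6],[[0,0.1,0.5],[0,0,0],3.6],[[0,0.1,0.5],[0,0,0],3.6]]';python3 -m crank '[[[0,0,0],[0,0,0],3.6],[[0,0,0],[0,0,0],3.6]]'; python3 -c "
from w import *
dsp()"
python3 -m crank '[[[0,-0.2,-1],[0,0,0],3.6],[[0,-0.2,-1.5],[0,0,0],3.6],[[0,-0.2,-1.5],[0,0,0],3.6],[[0,-0.1,-1.5],[0,0,0],3.6],[[0,0,-1.5],[0,0,0],3.6]]';python3 -m crank '[[[0,0.1,-1.5],[0,0,0],3.6],[[0,0.2,-1.5],[0,0,0],3.6],[[0,0.3,-1],[0,0,0],3.6],[[0,0.1,-0.5],[0,0,0],3.6],[[0,0,0],[0,0,0],3.6]]'
python3 -c "
from w import *
dsp();zoom('z6')"
```

```text
t: 8.38
ee_pos: [517.1, -157.8, 50.5]
orientation: [0.065, 1.57, -0.065]
ft_force: [-3.1, -2.4, 0.9]
width: 36.2
t: 9.0
ee_pos: [558.5, -154.2, 50.4]
orientation: [0.065, 1.577, -0.064]
ft_force: [-18.8, -7.3, 12.2]
width: 36.2
t: 9.25
ee_pos: [558.0, -154.3, 50.4]
orientation: [0.065, 1.577, -0.065]
ft_force: [-14.3, -4.3, 8.8]
width: 35.8
t 9.25 disp 61.9 -168.4 z 50.4 jawdeg -4.74 toolx [-0.007  0.001 -1.   ] F [-14.3  -4.3   8.8] w 35.8 q [-0.29  0.6   1.82 -0.    0.73 -0.21]
t: 9.88
ee_pos: [490.6, -155.5, 50.8]
orientation: [0.065, 1.569, -0.066]
ft_force: [0.3, 0.2, 0.2]
width: 36.2
t: 10.5
ee_pos: [447.1, -144.7, 50.8]
orientation: [0.065, 1.569, -0.065]
ft_force: [0.7, -0.3, 0.0]
width: 36.0
t 10.5 disp -49.4 -168.2 z 50.8 jawdeg -4.77 toolx [ 0. -0. -1.] F [ 0.7 -0.3  0. ] w 36.0 q [-0.34  0.5   2.06  0.    0.58 -0.26]
```

View pics/z6t.png

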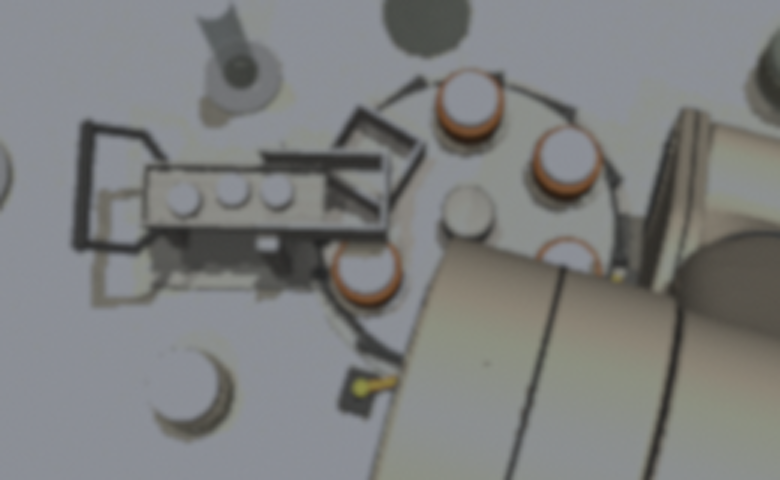

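View pics/z6.png

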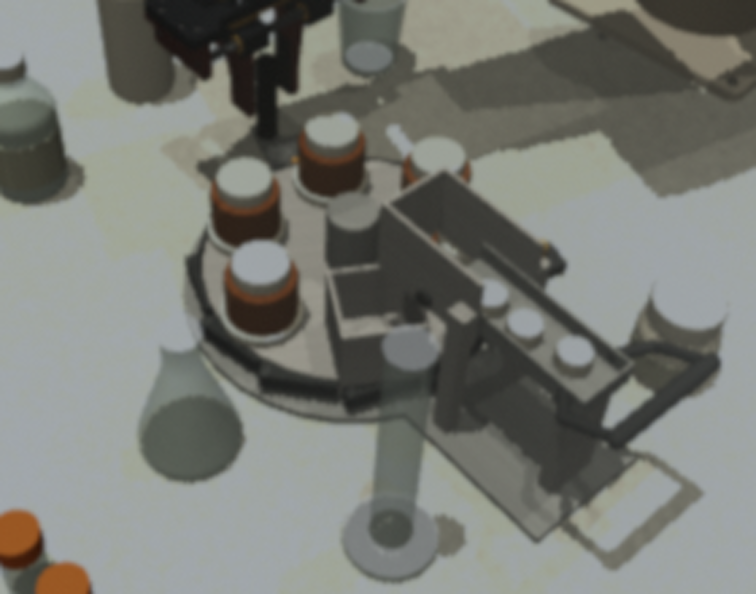

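The cup is now one tooth short: it sits at about (380,155), rotated 30° and partly under the guide. One more stroke should bring it home.

```bash

python3 -m crank '[[[0,-0.2,1],[0,0,0],3.6],[[0,-0.3,1.5],[0,0,0],3.6],[[0,-0.1,1.5],[0,0,0],3.6],[[0,-0.1,1.5],[0,0,0],3.6],[[0,0,1.5],[0,0,0],3.6]]';python3 -m crank '[[[0,0.1,1.5],[0,0,0],3.6],[[0,0.2,1],[0,0,0],3.6],[[0,0.2,1],[0,0,0],3.6],[[0,0.1,0.5],[0,0,0],3.6],[[0,0.1,0.5],[0,0,0],3.6]]';python3 -m crank '[[[0,0,0],[0,0,0],3.6],[[0,0,0],[0,0,0],3.6]]'
python3 -m crank '[[[0,-0.2,-1],[0,0,0],3.6],[[0,-0.2,-1.5],[0,0,0],3.6],[[0,-0.2,-1.5],[0,0,0],3.6],[[0,-0.1,-1.5],[0,0,0],3.6],[[0,0,-1.5],[0,0,0],3.6]]';python3 -m crank '[[[0,0.1,-1.5],[0,0,0],3.6],[[0,0.2,-1.5],[0,0,0],3.6],[[0,0.3,-1],[0,0,0],3.6],[[0,0.1,-0.5],[0,0,0],3.6],[[0,0,0],[0,0,0],3.6]]'
python3 -c "
from w import *
dsp();zoom('z7')"
```

```text
t: 11.22
ee_pos: [517.1, -157.8, 50.5]
orientation: [0.065, 1.57, -0.066]
ft_force: [-4.3, -3.0, 0.9]
width: 36.0
t: 11.85
ee_pos: [558.6, -154.2, 50.4]
orientation: [0.065, 1.577, -0.064]
ft_force: [-19.2, -7.1, 12.2]
width: 36.4
t: 12.1
ee_pos: [558.0, -154.3, 50.4]
orientation: [0.065, 1.577, -0.065]
ft_force: [-13.9, -6.2, 8.9]
width: 36.3
t: 12.72
ee_pos: [490.6, -155.5, 50.8]
orientation: [0.065, 1.569, -0.066]
ft_force: [0.3, 0.4, 0.0]
width: 35.9
t: 13.35
ee_pos: [447.1, -144.7, 50.8]
orientation: [0.065, 1.569, -0.065]
ft_force: [0.0, 0.5, -0.5]
width: 36.2
t 13.35 disp -49.5 -168.2 z 50.8 jawdeg -4.77 toolx [ 0. -0. -1.] F [ 0.   0.5 -0.5] w 36.2 q [-0.34  0.5   2.06 -0.    0.58 -0.26]
```

View pics/z7t.png

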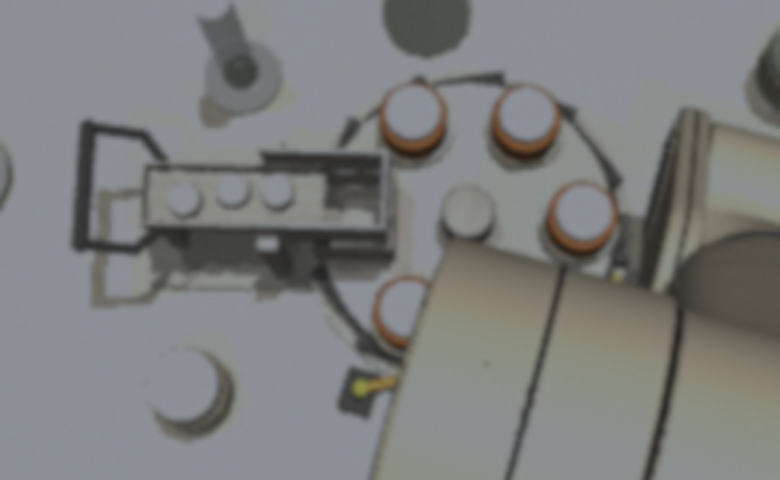

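View pics/z7.png

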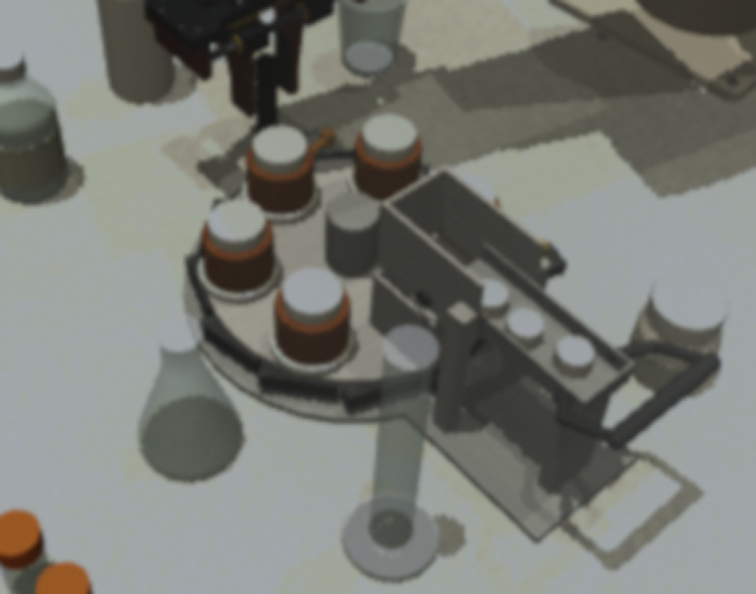

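The cup is squarely under the guide and the jars sit exactly where they did two strokes ago, so it stands on a whole tooth. The lever is at rest. I'll retreat upward, turn the jaws by 90° and go to the bar.

```bash

python3 -m crank '[[[-2,0,0],[0,0,0],3.6],[[-3.5,0,0],[0,0,0],3.6],[[-4,0,0],[0,0,0],3.6],[[-4,0,0],[0,0,0],3.6],[[-4,0,0],[0,0,0],3.6]]'
python3 -m crank '[[[0,0,0],[-10,0,0],3.6],[[0,0,0],[-10,0,0],3.6],[[0,0,0],[-10,0,0],3.6],[[0,0,0],[-10,0,0],3.6],[[0,0,0],[-10,0,0],3.6]]'
python3 -m crank '[[[0,0,0],[-10,0,0],3.6],[[0,0,0],[-10,0,0],3.6],[[0,0,0],[-10,0,0],3.6],[[0,0,0],[-10,0,0],3.6],[[0,0,0],[0,0,0],3.6]]'
python3 -m crank '[[[0,-0.5,4],[0,0,0],3.6],[[0,-0.5,5],[0,0,0],3.6],[[0,-0.5,5],[0,0,0],3.6],[[0,-0.5,5],[0,0,0],3.6],[[0,-0.5,5],[0,0,0],3.6]]'
python3 -m crank '[[[0,-0.5,5],[0,0,0],3.6],[[0,-0.5,5],[0,0,0],3.6],[[0,-0.5,5],[0,0,0],3.6],[[0,-0.5,3],[0,0,0],3.6],[[0,-0.4,1.9],[0,0,0],3.6]]'
python3 -m crank '[[[0,0,0],[0,0,0],3.6],[[0,0,0],[0,0,0],3.6]]'
python3 -c "
from w import *
dsp();zoom('z8');cv2.imwrite('pics/w8.png',get_image('wrist')['pixels'][:,:,::-1])"
```

```text
t: 14.08
ee_pos: [447.4, -144.8, 227.2]
orientation: [0.065, 1.569, -0.066]
ft_force: [0.5, -0.6, 0.2]
width: 36.1
t: 14.7
ee_pos: [447.4, -144.8, 225.8]
orientation: [-0.622, 1.48, 0.621]
ft_force: [-0.5, -0.6, -0.1]
width: 36.2
t: 15.32
ee_pos: [447.4, -144.8, 225.8]
orientation: [-1.147, 1.248, 1.146]
ft_force: [0.2, 0.2, -0.3]
width: 35.7
t: 15.95
ee_pos: [492.3, 94.1, 225.9]
orientation: [-1.145, 1.249, 1.144]
ft_force: [0.4, -0.2, 0.0]
width: 36.0
t: 16.58
ee_pos: [532.6, 290.2, 225.5]
orientation: [-1.146, 1.248, 1.146]
ft_force: [-0.2, -0.6, -1.5]
width: 36.2
t: 16.82
ee_pos: [532.1, 287.6, 225.5]
orientation: [-1.147, 1.249, 1.147]
ft_force: [0.2, 0.2, -0.2]
width: 36.2
t 16.82 disp -1.0 269.7 z 225.5 jawdeg 85.14 toolx [-0.001 -0.001 -1.   ] F [ 0.2  0.2 -0.2] w 36.2 q [ 0.48  0.39  1.67 -0.    1.08 -1.01]
```

View pics/w8.png

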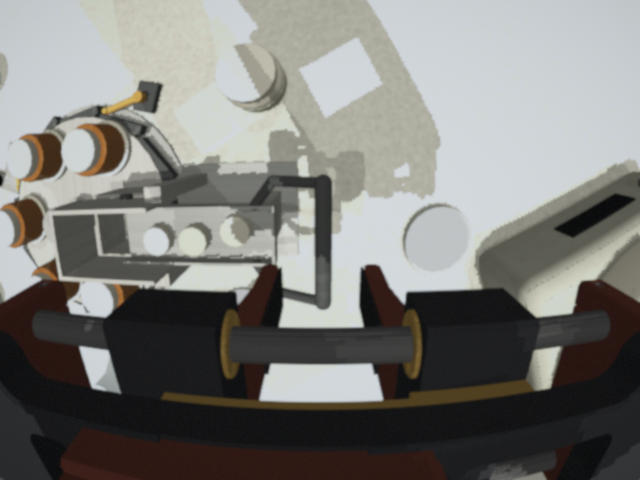

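View pics/z8t.png

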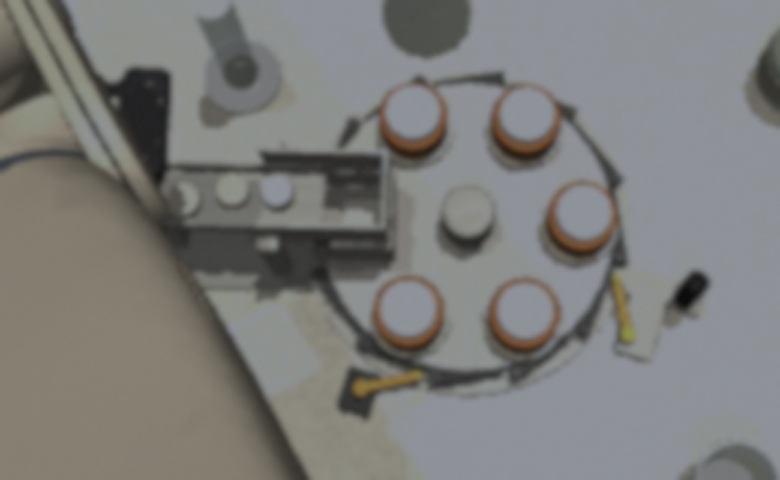

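View pics/z8.png

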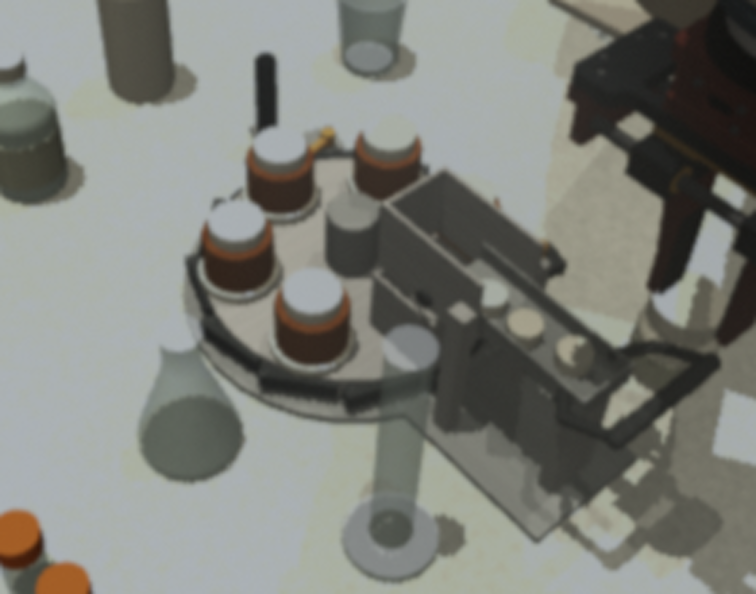

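The bar (x≈323) lies between the fingers (centre 321) and the lever is at rest. I'll descend and grip.

```bash

python3 -m crank '[[[2,-0.1,0.1],[0,0,0],3.6],[[3,0,0],[0,0,0],3.6],[[3,0,0],[0,0,0],3.6],[[1.7,0,0],[0,0,0],3.6],[[0,0,0],[0,0,0],3.6]]'
python3 -c "
from w import *
dsp();cv2.imwrite('pics/w9.png',get_image('wrist')['pixels'][:,:,::-1])"
```

```text
t: 17.6
ee_pos: [532.9, 288.8, 127.8]
orientation: [-1.147, 1.25, 1.148]
ft_force: [-0.8, 0.1, 0.2]
width: 36.2
t 17.6 disp -0.3 271.1 z 127.8 jawdeg 85.19 toolx [-0.002 -0.001 -1.   ] F [-0.8  0.1  0.2] w 36.2 q [ 0.48  0.52  1.73 -0.    0.89 -1.01]
```

View pics/w9.png

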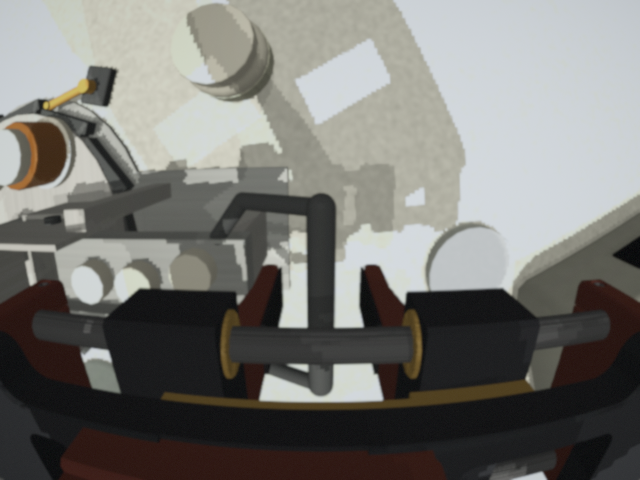

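```bash

python3 -m crank '[[[0,0,0],[0,0,0],2],[[0,0,0],[0,0,0],0.8],[[0,0,0],[0,0,0],0.8],[[0,0,0],[0,0,0],0.8],[[0,0,0],[0,0,0],0.8]]'
python3 -c "
from w import *
dsp()
import numpy as np
p0=None
for th in np.arange(0,1.05,.1):
    y=166*np.cos(th)-40*np.sin(th);z=166*np.sin(th)+40*np.cos(th)
    print(th.round(2),'dy',round(y-166,1),'dz',round(z-40,1))"
```

```text
t: 18.27
ee_pos: [533.8, 288.7, 129.5]
orientation: [-1.149, 1.248, 1.147]
ft_force: [0.4, -4.7, 4.2]
width: 10.9
t 18.27 disp 0.6 271.0 z 129.5 jawdeg 85.24 toolx [ 0.001 -0.001 -1.   ] F [ 0.4 -4.7  4.2] w 10.9 q [ 0.48  0.51  1.73 -0.    0.9  -1.01]
0.0 dy 0.0 dz 0.0
0.1 dy -4.8 dz 16.4
0.2 dy -11.3 dz 32.2
0.3 dy -19.2 dz 47.3
0.4 dy -28.7 dz 61.5
0.5 dy -39.5 dz 74.7
0.6 dy -51.6 dz 86.7
0.7 dy -64.8 dz 97.5
0.8 dy -79.0 dz 106.9
0.9 dy -94.1 dz 114.9
1.0 dy -110.0 dz 121.3
```

```bash

python3 -m crank '[[[-0.8,0,-0.2],[0,0,0],0.8],[[-0.8,0,-0.28],[0,0,0],0.8],[[-0.8,0,-0.3],[0,0,0],0.8],[[-0.8,0,-0.35],[0,0,0],0.8],[[0,0,0],[0,0,0],0.8]]'
python3 -c "
from w import *
dsp();print(get_obs()['moment']);zoom('za')"
python3 -m crank '[[[-0.76,0,-0.38],[0,0,0],0.8],[[-0.75,0,-0.41],[0,0,0],0.8],[[-0.72,0,-0.46],[0,0,0],0.8],[[-0.7,0,-0.49],[0,0,0],0.8],[[0,0,0],[0,0,0],0.8]]'
python3 -c "
from w import *
dsp();print(get_obs()['moment']);zoom('zb')"
```

```text
t: 18.9
ee_pos: [532.7, 278.0, 161.4]
orientation: [-1.148, 1.247, 1.147]
ft_force: [2.8, -3.8, -4.5]
width: 11.2
t 18.9 disp 0.4 260.3 z 161.4 jawdeg 85.21 toolx [ 0.001  0.    -1.   ] F [ 2.8 -3.8 -4.5] w 11.2 q [ 0.46  0.46  1.73 -0.    0.95 -1.03]
[-0.28575916 -0.5442643  -0.04956371]
t: 19.62
ee_pos: [531.4, 261.4, 191.1]
orientation: [-1.147, 1.246, 1.147]
ft_force: [1.4, 4.4, -1.1]
width: 10.9
t 19.62 disp 0.4 243.6 z 191.1 jawdeg 85.19 toolx [ 0.001  0.002 -1.   ] F [ 1.4  4.4 -1.1] w 10.9 q [ 0.44  0.41  1.73  0.    1.   -1.05]
[ 0.96859446 -0.29033177 -0.03437958]
```

View pics/zb.png

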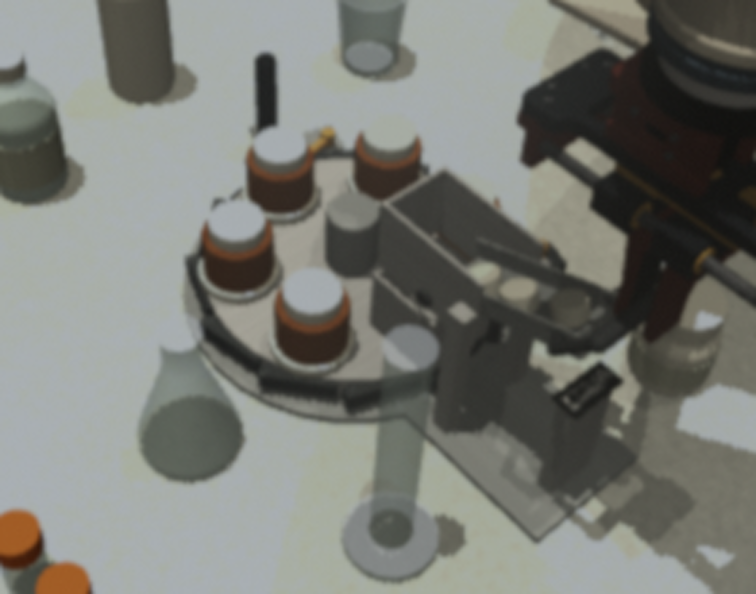

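The tray is at about 0.4 rad with small forces, and the caps are still in place (480,275; 515,290; 572,305). I'll continue lifting.

```bash

python3 -m crank '[[[-0.67,0,-0.53],[0,0,0],0.8],[[-0.65,0,-0.55],[0,0,0],0.8],[[-0.61,0,-0.6],[0,0,0],0.8],[[-0.59,0,-0.61],[0,0,0],0.8],[[0,0,0],[0,0,0],0.8]]'
python3 -m crank '[[[-0.56,0,-0.65],[0,0,0],0.8],[[-0.52,0,-0.67],[0,0,0],0.8],[[-0.49,0,-0.7],[0,0,0],0.8],[[-0.45,0,-0.72],[0,0,0],0.8],[[0,0,0],[0,0,0],0.8]]'
python3 -c "
from w import *
dsp();print(get_obs()['moment']);zoom('zc')"
```

```text
t: 20.35
ee_pos: [529.6, 239.9, 216.7]
orientation: [-1.145, 1.244, 1.148]
ft_force: [-1.1, 9.2, 6.2]
width: 11.4
t: 20.98
ee_pos: [527.3, 212.9, 237.7]
orientation: [-1.145, 1.243, 1.148]
ft_force: [-2.8, 9.7, 13.3]
width: 10.9
t 20.98 disp 0.5 194.9 z 237.7 jawdeg 85.2 toolx [ 0.002  0.004 -1.   ] F [-2.8  9.7 13.3] w 10.9 q [ 0.36  0.32  1.75  0.    1.07 -1.13]
[1.78263891 0.46931747 0.01789168]
```

View pics/zc.png

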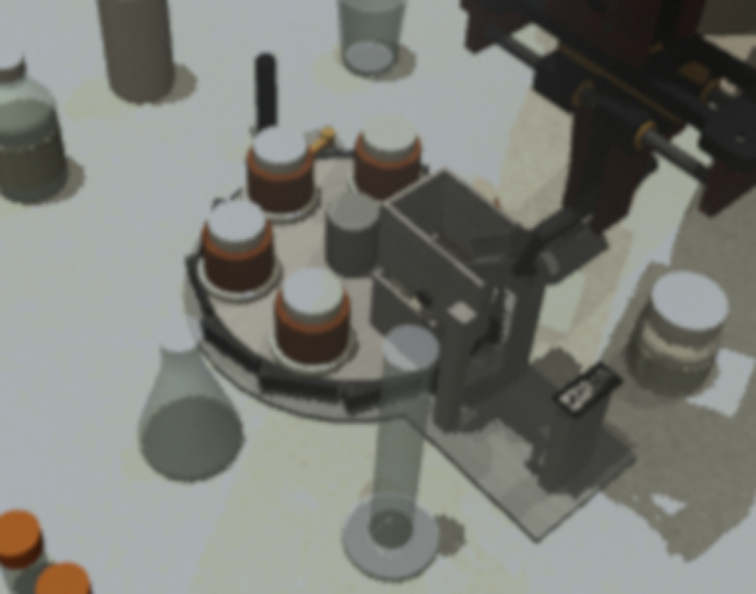

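View pics/zct.png

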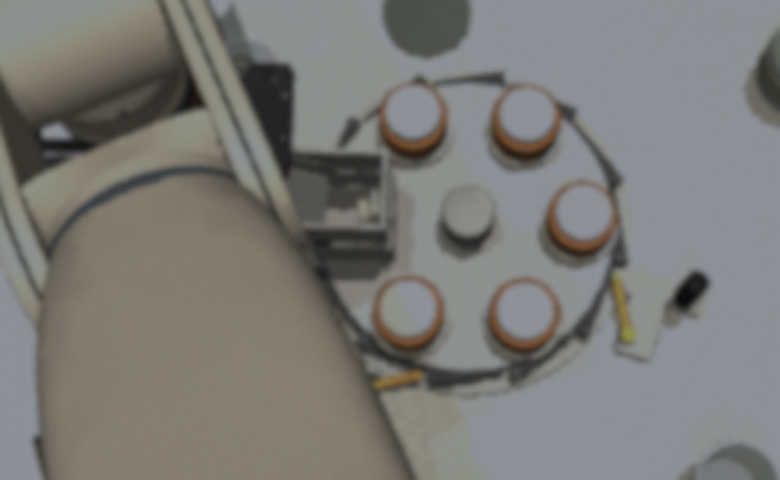

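```bash

python3 -m crank '[[[-0.35,0,-0.72],[0,0,0],0.8],[[-0.3,0,-0.73],[0,0,0],0.8],[[0,0,0],[0,0,0],0.8],[[0,0,0],[0,0,0],0.8],[[0,0,0],[0,0,0],0.8]]'
python3 -c "
from w import *
dsp();print(get_obs()['moment']);cv2.imwrite('pics/wd.png',get_image('wrist')['pixels'][:,:,::-1])
t=get_image('top');cv2.imwrite('pics/zdt.png',cv2.resize(t['pixels'][220:290,240:350][:,:,::-1],None,fx=7,fy=7,interpolation=cv2.INTER_CUBIC))
"
```

```text
t: 21.7
ee_pos: [526.2, 199.1, 244.8]
orientation: [-1.145, 1.242, 1.148]
ft_force: [-5.7, 11.1, 18.4]
width: 11.2
t 21.7 disp 0.5 181.1 z 244.8 jawdeg 85.22 toolx [ 0.003  0.005 -1.   ] F [-5.7 11.1 18.4] w 11.2 q [ 0.34  0.3   1.75  0.    1.08 -1.15]
[ 1.88034479  0.8241156  -0.02249443]
```

View pics/zdt.png

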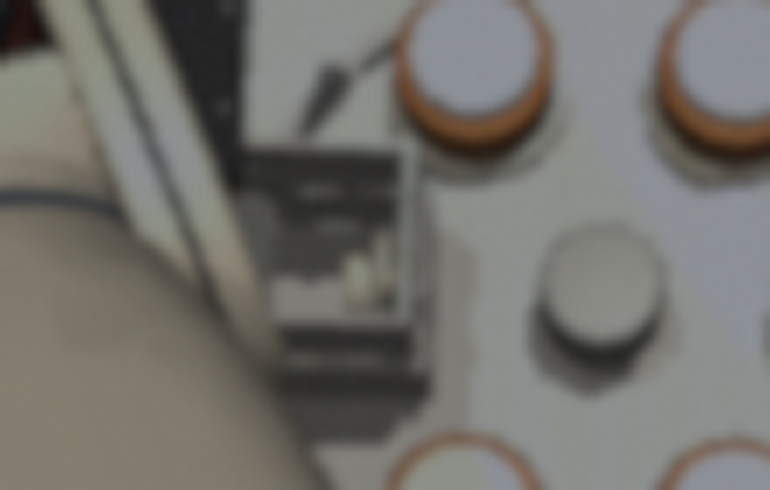

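View pics/wd.png

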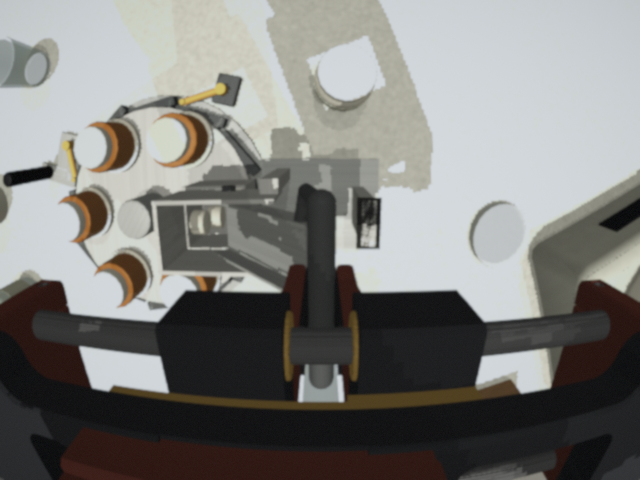

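```bash
python3 -c "
import cv2
w=cv2.imread('pics/wd.png')[180:290,140:340];cv2.imwrite('pics/wdz.png',cv2.convertScaleAbs(cv2.resize(w,None,fx=4,fy=4,interpolation=cv2.INTER_CUBIC),alpha=1.5,beta=20))"
```

```text
(no output)
```

View pics/wdz.png

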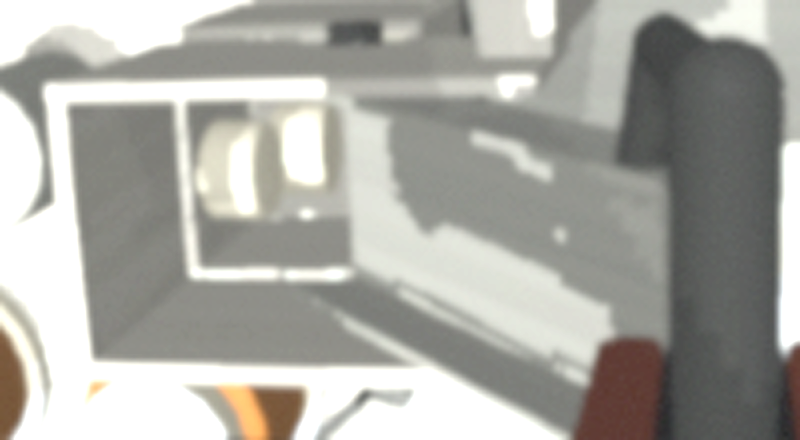

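The tray is empty: two caps stand on edge in the cup, and the third must be hidden under the tray's lip. I'll lower the tray gently along the reverse path.

```bash

python3 -m crank '[[[0.3,0,0.73],[0,0,0],0.8],[[0.35,0,0.72],[0,0,0],0.8],[[0.45,0,0.72],[0,0,0],0.8],[[0.49,0,0.7],[0,0,0],0.8],[[0,0,0],[0,0,0],0.8]]'
python3 -m crank '[[[0.52,0,0.67],[0,0,0],0.8],[[0.56,0,0.65],[0,0,0],0.8],[[0.59,0,0.61],[0,0,0],0.8],[[0.61,0,0.6],[0,0,0],0.8],[[0,0,0],[0,0,0],0.8]]'
python3 -m crank '[[[0.65,0,0.55],[0,0,0],0.8],[[0.67,0,0.53],[0,0,0],0.8],[[0.7,0,0.49],[0,0,0],0.8],[[0.72,0,0.46],[0,0,0],0.8],[[0,0,0],[0,0,0],0.8]]'
python3 -c "
from w import *
dsp();cv2.imwrite('pics/we.png',get_image('wrist')['pixels'][:,:,::-1])
w=cv2.imread('pics/we.png')[150:300,20:320];cv2.imwrite('pics/wez.png',cv2.convertScaleAbs(cv2.resize(w,None,fx=2.6,fy=2.6,interpolation=cv2.INTER_CUBIC),alpha=1.3,beta=10))"
```

```text
t: 22.42
ee_pos: [528.5, 226.5, 226.8]
orientation: [-1.147, 1.245, 1.148]
ft_force: [1.1, 5.9, 5.8]
width: 11.3
t: 23.05
ee_pos: [530.6, 251.1, 202.8]
orientation: [-1.148, 1.246, 1.148]
ft_force: [1.9, 4.1, 3.7]
width: 11.1
t: 23.68
ee_pos: [532.1, 270.4, 174.7]
orientation: [-1.148, 1.248, 1.147]
ft_force: [5.2, 2.4, 0.4]
width: 11.0
t 23.68 disp 0.4 252.6 z 174.7 jawdeg 85.24 toolx [-0.    -0.001 -1.   ] F [5.2 2.4 0.4] w 11.0 q [ 0.45  0.44  1.73 -0.    0.97 -1.04]
```

View pics/wez.png

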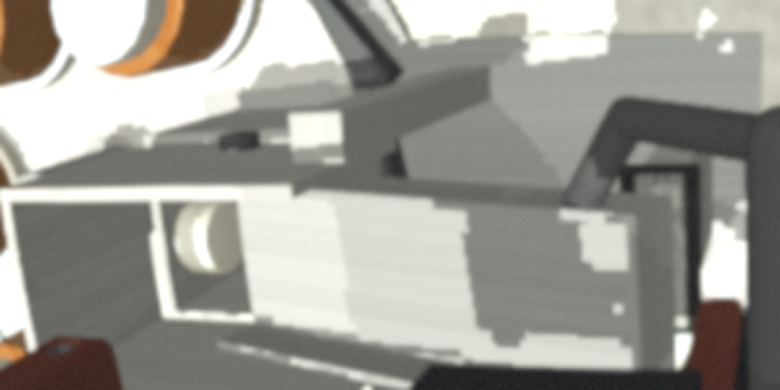

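The tray is confirmed empty. Lowering the rest.

```bash

python3 -m crank '[[[0.75,0,0.41],[0,0,0],0.8],[[0.76,0,0.38],[0,0,0],0.8],[[0.8,0,0.35],[0,0,0],0.8],[[0.5,0,0.18],[0,0,0],0.8],[[0.3,0,0.12],[0,0,0],0.8]]'
python3 -m crank '[[[0.4,0,0.14],[0,0,0],0.8],[[0.4,0,0.14],[0,0,0],0.8],[[0.2,0,0.1],[0,0,0],0.8],[[0.2,0,0.05],[0,0,0],0.8],[[0,0,0],[0,0,0],0.8]]'
python3 -c "
from w import *
dsp();s=get_image('scene');cv2.imwrite('pics/zf.png',s['pixels'][200:400,300:500][:,:,::-1].repeat(3,0).repeat(3,1))"
```

```text
t: 24.35
ee_pos: [533.1, 284.3, 143.4]
orientation: [-1.149, 1.249, 1.147]
ft_force: [4.7, -0.2, -0.0]
width: 11.3
t: 24.98
ee_pos: [533.4, 288.1, 131.3]
orientation: [-1.149, 1.249, 1.147]
ft_force: [6.1, -2.9, 0.4]
width: 11.5
t 24.98 disp 0.2 270.3 z 131.3 jawdeg 85.24 toolx [-0.001 -0.002 -1.   ] F [ 6.1 -2.9  0.4] w 11.5 q [ 0.48  0.51  1.73 -0.    0.9  -1.01]
```

View pics/zf.png

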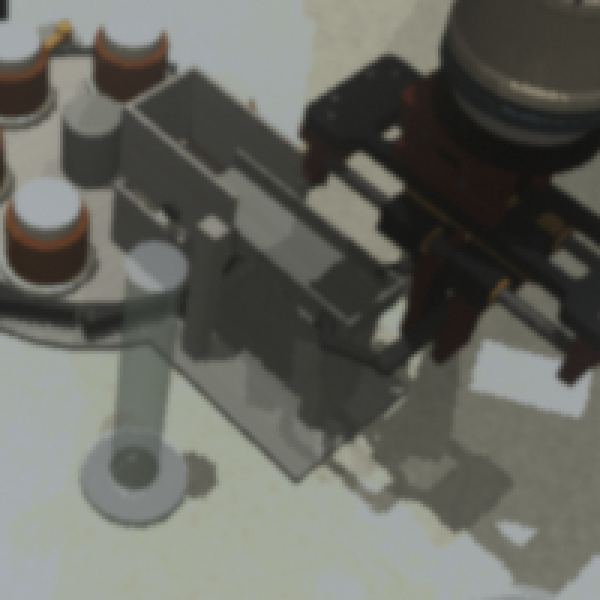

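```bash

python3 -m crank '[[[0.1,0,0.04],[0,0,0],0.8],[[0.1,0,0.02],[0,0,0],0.8],[[0.1,0,0.02],[0,0,0],0.8],[[0,0,0],[0,0,0],0.8]]'
python3 -m crank '[[[0.1,0,0.02],[0,0,0],0.8],[[0.1,0,0],[0,0,0],0.8],[[0,0,0],[0,0,0],0.8]]'
```

```text
t: 25.52
ee_pos: [533.5, 288.7, 128.8]
orientation: [-1.149, 1.249, 1.147]
ft_force: [4.8, -3.6, 2.1]
width: 11.2
t: 25.9
ee_pos: [533.5, 288.7, 128.6]
orientation: [-1.149, 1.249, 1.147]
ft_force: [0.0, -7.1, 17.1]
width: 11.2
```

The tray is on its rest (17 N upward at 128.6). I'll release and rise.

```bash

python3 -m crank '[[[-0.1,0,0],[0,0,0],0.8],[[0,0,0],[0,0,0],1.6],[[0,0,0],[0,0,0],2.6],[[0,0,0],[0,0,0],3.5],[[0,0,0],[0,0,0],3.5]]'
python3 -c "
from w import *
dsp();cv2.imwrite('pics/wg.png',get_image('wrist')['pixels'][:,:,::-1])"
```

```text
t: 26.52
ee_pos: [533.1, 290.0, 128.2]
orientation: [-1.148, 1.248, 1.148]
ft_force: [-0.2, 0.1, 0.2]
width: 35.2
t 26.52 disp -0.2 272.3 z 128.2 jawdeg 85.23 toolx [-0.001 -0.    -1.   ] F [-0.2  0.1  0.2] w 35.2 q [ 0.48  0.52  1.73  0.    0.89 -1.01]
```

View pics/wg.png

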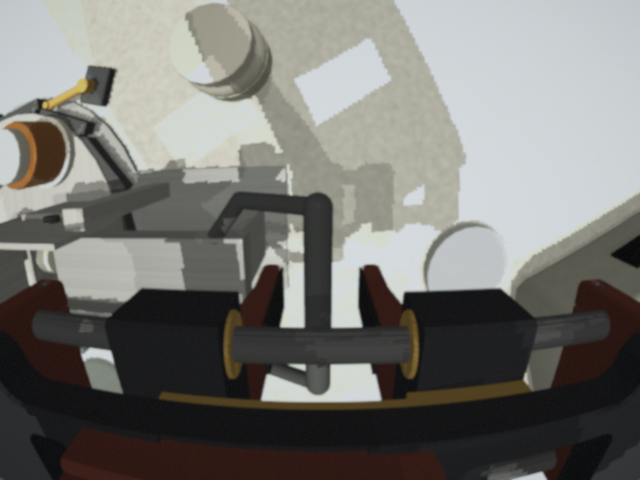

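```bash

python3 -m crank '[[[-2,0,0],[0,0,0],3.5],[[-4,0,0],[0,0,0],3.5],[[-4,0,0],[0,0,0],3.5],[[-4,0,0],[0,0,0],3.5],[[-4,-1,-4],[0,0,0],3.5]]'
python3 -m crank '[[[-2,-1,-5],[0,0,0],3.5],[[0,-1,-5],[0,0,0],3.5],[[0,-1,-4],[0,0,0],3.5],[[0,-1,0],[0,0,0],3.5],[[0,0,0],[0,0,0],3.5]]'
python3 -c "
from w import *
dsp();cv2.imwrite('pics/wh.png',get_image('wrist')['pixels'][:,:,::-1]);zoom('zh')"
```

```text
t: 27.2
ee_pos: [539.9, 250.6, 310.0]
orientation: [-1.15, 1.245, 1.15]
ft_force: [0.1, 0.6, -0.0]
width: 35.0
t: 27.82
ee_pos: [568.9, 106.8, 328.6]
orientation: [-1.147, 1.247, 1.147]
ft_force: [-0.3, -0.1, -0.2]
width: 35.1
t 27.82 disp 50.8 92.7 z 328.6 jawdeg 85.19 toolx [ 0.  0. -1.] F [-0.3 -0.1 -0.2] w 35.1 q [ 0.16  0.25  1.63  0.    1.27 -1.32]
```

View pics/wh.png

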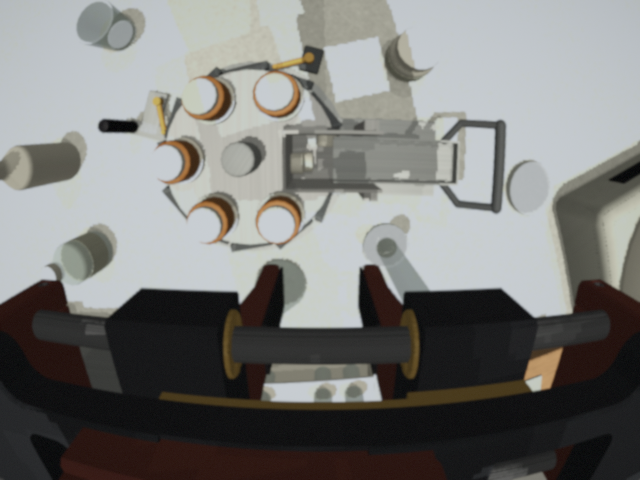

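View pics/zh.png

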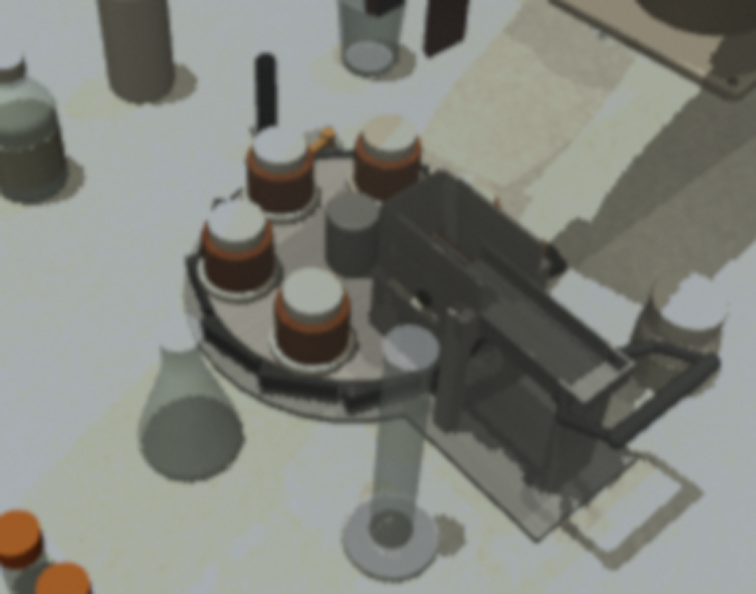

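```bash

python3 -m crank '[[[1,-4,1],[0,0,0],3.5],[[2,-4,2],[0,0,0],3.5],[[0,-1,3],[0,0,0],3.5],[[0,0,0],[0,0,0],3.5],[[0,0,0],[0,0,0],3.5]]'
python3 -c "
from w import *
dsp();w=get_image('wrist')['pixels'][:,:,::-1];cv2.imwrite('pics/wi.png',w)
cv2.imwrite('pics/wiz.png',cv2.convertScaleAbs(cv2.resize(w[90:230,180:380],None,fx=4,fy=4,interpolation=cv2.INTER_CUBIC),alpha=1.6,beta=20))"
```

```text
t: 28.6
ee_pos: [662.4, 159.2, 298.5]
orientation: [-1.149, 1.248, 1.149]
ft_force: [0.6, -0.6, 0.4]
width: 35.2
t 28.6 disp 139.5 152.7 z 298.5 jawdeg 85.3 toolx [-0.001 -0.    -1.   ] F [ 0.6 -0.6  0.4] w 35.2 q [ 0.22  0.44  1.42 -0.    1.28 -1.27]
```

View pics/wiz.png

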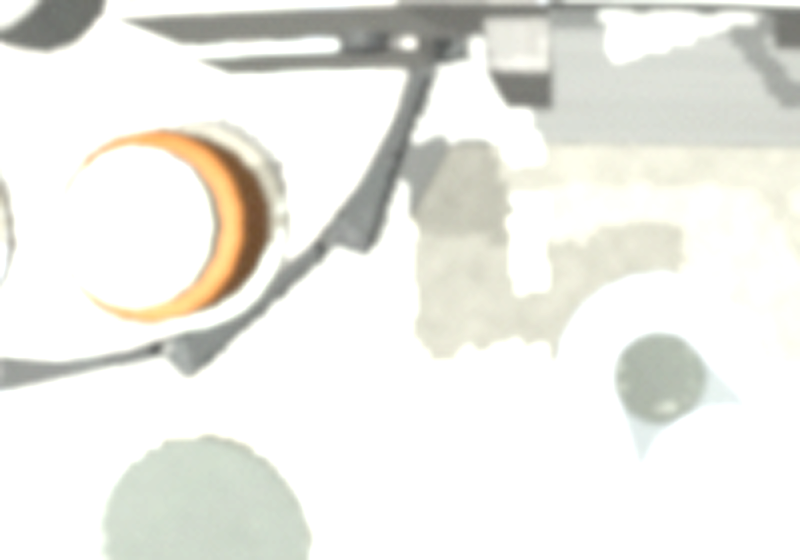

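```bash

python3 -m crank '[[[-2,4,-2],[0,0,0],3.5],[[-1,4,-2],[0,0,0],3.5],[[0,4,-3],[0,0,0],3.5],[[0,2,0],[0,0,0],3.5],[[0,0,0],[0,0,0],3.5]]'
python3 -c "
from w import *
dsp();w=get_image('wrist')['pixels'][:,:,::-1];cv2.imwrite('pics/wj.png',w)
cv2.imwrite('pics/wjz.png',cv2.convertScaleAbs(cv2.resize(w[120:260,230:430],None,fx=4,fy=4,interpolation=cv2.INTER_CUBIC),alpha=1.6,beta=20))
t=get_image('top')['pixels'][:,:,::-1];cv2.imwrite('pics/tj.png',t)"
```

```text
t: 29.28
ee_pos: [516.5, 100.0, 329.7]
orientation: [-1.148, 1.247, 1.146]
ft_force: [-0.5, -0.9, 0.9]
width: 35.1
t 29.27 disp -0.8 81.5 z 329.7 jawdeg 85.19 toolx [ 0.001  0.    -1.   ] F [-0.5 -0.9  0.9] w 35.1 q [ 0.17  0.16  1.73 -0.    1.24 -1.32]
```

View pics/wjz.png

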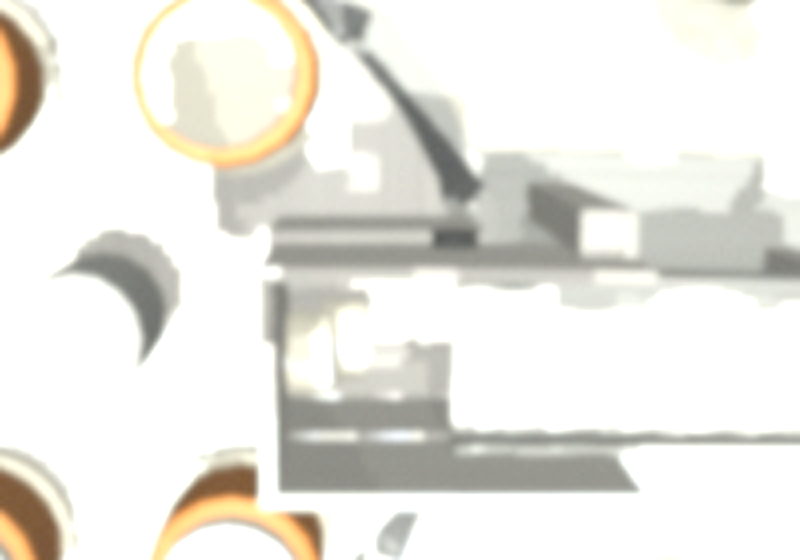

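```bash
python3 -c "
import cv2
w=cv2.imread('pics/wj.png')[175:250,290:360];cv2.imwrite('pics/wjy.png',cv2.resize(w,None,fx=8,fy=8,interpolation=cv2.INTER_CUBIC))
w=cv2.imread('pics/tj.png')[235:285,260:320];cv2.imwrite('pics/tjy.png',cv2.resize(w,None,fx=9,fy=9,interpolation=cv2.INTER_CUBIC))"
```

```text
(no output)
```

View pics/wjy.png

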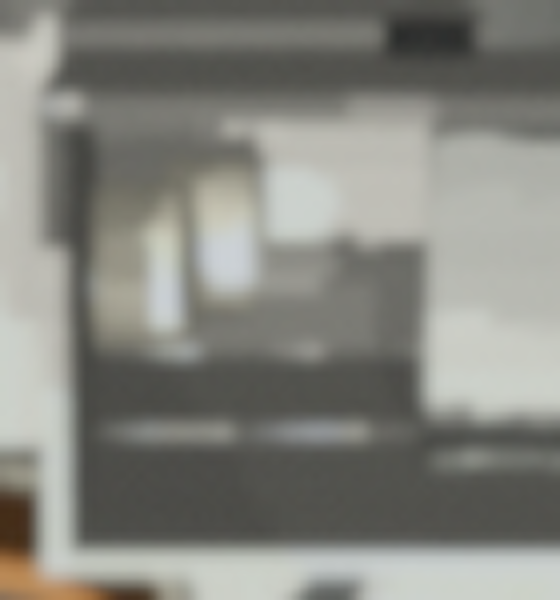

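View pics/tjy.png

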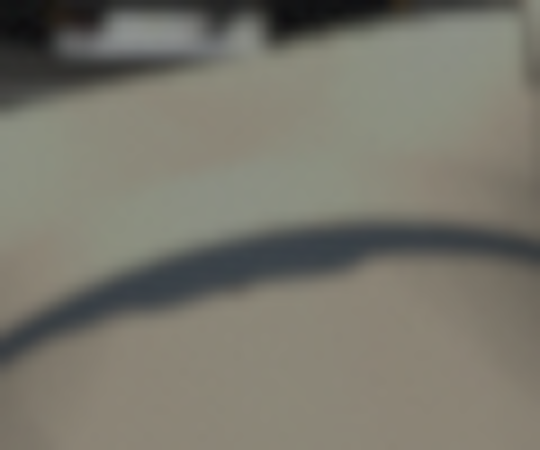

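All three caps are in the cup: two on edge at (165,265) and (225,235) in the crop, and one flat at about (300,200). The tray is empty and down, the lever is at rest, and the bystanders looked unmoved in the earlier views. Handing in.

```bash
python3 -c "
from w import *
dsp();print(close_job())"
```

```text
t 29.38 disp 0.9 82.2 z 329.4 jawdeg 85.21 toolx [ 0.002  0.    -1.   ] F [ 0.4 -0.1 -0.4] w 35.0 q [ 0.17  0.17  1.73 -0.    1.24 -1.32]
the job is handed in; nothing more can be done
None
```

The job is handed in at 29.4 s. I worked the lever with three full strokes, each to the far stop and back, which brought the empty cup squarely under the tray's lip. I then gripped the tray bar, lifted it to about 0.9 rad so the caps slid out, lowered it onto its rest and let go.

**Last checks:**
- **Carousel:** it stands on a whole tooth with the cup squarely under the guide. The jar positions put it within about 0.03 rad of the filling position.
- **Lever:** the post is back at its rest position.
- **Caps:** all three are in the cup, two standing on edge and one lying flat. The third was hidden behind the tray's lip until my final close-up, so that one view is my only sight of all three together.
- **Tray:** it is empty and down. I felt it meet the rest at about 17 N, and the bar looked level afterwards.
- **Bystanders:** by eye they looked unmoved; I did not measure them again.
- **Robot:** it was touching nothing, with the wrist force near zero.

No check failed. One camera move before the final look went the wrong way, high above the bench, and I corrected it.

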